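Roll the cover plates home on a slotted channel

TASK

Three aluminium cover plates still stand proud along the top of the long slotted steel channel. Take the hand roller (the one with the wheel, not the wire brush) from its stand and roll it firmly along the channel from one end plate to the other until all three plates are pressed fully home, without pressing them with the gripper. Then put the roller back upright in its own stand and let go; leave the wire brush where it is.

Things in the scene. Friction and masses are not known exactly. Their poses are not given: they have to be found in the camera images.
- roller: Loose 0.35 kg hand roller, upright in its stand; mm. Origin: wheel bottom; z up, y along axle, rolls along x; both ways round alike. Rubber wheel 50 dia x 30 wide; fork 42 wide; crossbar 100 (y) x 32 (x), z 68-74; pale handle 28 (x) by 36 (y), z 74-165: grip across the 28 at z 122. Fork is sprung: gives from 5 N, 1.5 N per mm, 9 mm at most; handle 7 mm past contact presses 15 N.
- roller_wheel (a joint): Turn of the roller's wheel about its axle (rad), 0 at the start, free to turn either way; 40 mm of rolling is 1.6 rad.
- roller_stand: Fixed dark steel stand. Origin: centre of underside, on the bench. Base 70 (x) x 110 (y) x 8 mm; two uprights 70 (x) x 12 (y), tops at 84, 64 mm gap between them in y, open at both x ends. The wheel hangs in the gap, the crossbar lies across both tops along the stand's y; the roller's origin is then 16 mm above this one. A like stand holds the brush; the two may swap sides.
- channel: Fixed slotted steel channel, 264 mm long (its y), 50 wide (x). Origin: centre of underside, on the bench; z up. Three aluminium plates, each 78 (y) x 43 (x) x 4 mm, in a row on top, centred at y = -80, 0, +80; tops 48 mm up at joint value 0, 42 when home, level with the 12 mm long end blocks; walls 40. The 170 mm channel farther off, its two plates already flush, is not part of the job.
- plate_right (a joint): How far the plate at the channel's y = -80 mm has gone down (m): starts at 0 to 0.002, 0.006 is fully home. It goes straight down against about 5 N of friction and stays where it is left.
- plate_mid (a joint): The same for the plate at the channel's y = 0.
- plate_left (a joint): The same for the plate at the channel's y = +80 mm.
- wire_brush: Bystander, leave alone: wire brush with brass bristles and a round turned knob for a handle on a wooden crossbar 100 mm long, in the other stand just as the roller is, its top 166 mm above the bench. Origin: on its axis, 16 mm above the bench.
Things that resemble listed ones, but are neither listed nor needed, are in the scene too. Leave any pink, purple or turquoise look-alike of the roller alone.

How it is judged:
By the outcome, as a careful person would: the job done as asked, in the order asked, and still so for the second after the job is handed in, with the robot touching nothing.
It also fails if it takes over 64 s, if anything falls off the work surface, if the arm or the gripper's body presses on something with over 40 N, if the wrist force passes 120 N, or if a joint passes its speed limit or range.

ROBOT

A 7-joint arm with a two-finger parallel gripper is mounted at the origin on the work surface. World frame = base frame: x ahead of the robot, y to its left, z up, the work surface at z = 0. Lengths are in mm, angles in rad, forces in N, time in s.
With the tool pointing down it reaches from about 425 to 925 mm from the base axis. Payload 6.8 kg.
Tool frame: the origin (TCP) lies on the centre line of the jaws, within the pads' length; the fingertips stand 11 mm ahead of it and the grasp point (between the pads) lies 8 mm behind it; z points along the fingers, y is the line along which they close (so a half turn about z gives the same grasp; the last joint's range is limited). The gripper opens to 88 mm and grips with 3 to 60 N. Pads are 20 mm wide; open, the fingers measure 115 mm over their backs; the gripper's body (75 mm by 178 mm) begins 61 mm behind the grasp point.
Start: joints at [-1.348, 0.477, 0.022, 1.555, -0.011, 1.109, -0.083], TCP at [219.236, 638.423, 199.264] pointing down, gripper open.
Joint ranges: [-2.96, 2.96], [-0.34, 2.1], [-1.41, 1.46], [0.24, 2.44], [-1.37, 4.51], [0.17, 1.92], [-2.96, 2.96]. Speed limits (rad/s): [2.39, 2.39, 3.14, 3.14, 3.14, 3.14, 3.14].

INTERFACE

Orientations are given as [roll, pitch, yaw] about the fixed x, y, z axes, in that order (R = Rz(yaw) Ry(pitch) Rx(roll)).
In Python, from rig import robot gives the robot as it stands.
- The arm moves only by the tool step_arm, never from a script. Its argument "rows" is a list of rows, each a list of 3 entries, a list of its own where there are three numbers: the turn, a rotation vector about the tool's x, y, z in degrees, then the shift along the tool's x, y, z in m, then the opening, from 0 (shut) to 1 (fully open). In form: [[[wx, wy, wz], [x, y, z], claw], ...]. A call has exactly 5 rows; each row shifts and turns the commanded pose from where the row before left it, along the tool's axes as they then stand; what a row does not reach is not made up. A row lasts 1/8 s, in which the tool goes at most 62.5 mm and 10.7 degrees, less where a joint would pass 70% of its speed; a pose out of reach is approached as far as the arm can. A call is refused whole if a number of a shift passes 0.0625 or a number of a turn 10.7, either way. A call with a gripper value outside its range is refused whole. The fingers move at their own pace and stop on an object; "grip_force" is the grip in N (left out, the last holds). Time passes only in rows, so rows that do not move let the fingers close, or fill a call up. It gives the time, the measured TCP pose, the force, the opening and the grip force at its end, in the units of the state.
- robot.get_state(): the state, without advancing time (a new reading comes with each control period).
- robot.camera(name): name is "side" or "top" or "wrist"; returns (picture, depth): 400x640x3 uint8, blue, green, red; 400x640 float32, mm along the optical axis (not along the pixel's ray), 0 where there is no reading.
- robot.camera_params(name): a dict with "camera_matrix" (3x3 intrinsics, pixels), "R" (3x3) and "t" (3): a world point X has camera coordinates R X + t; the wrist camera has in their place "mount" (4x4, takes a point from camera to tool coordinates, whose origin is the TCP and whose axes are the flange's). Camera axes: x right, y down, z forward; pixel columns grow to the right and rows downward; lengths in mm; the calibration is good to about 2 mm. A picture is of the moment at which its call begins: read the wrist's pose just before it. camera_params takes no time and is no camera call.
- robot.finish_job(): hands the job in; it is judged then, once.
The state is a dict: "time": time; "joints": joint angles; "joint_vel": joint speeds; "effort": joint torques, N m; "position": TCP position; "tcp_rot": TCP orientation; "force": force on the tool from outside, world axes, zero at the start; "moment": the same for the moment, N m; "opening": finger opening in mm; "grip_force": force on a finger pad.
Only numpy, scipy, OpenCV 4.12 (cv2) and the standard library are available. Lean on these libraries where they do the work, as an engineer would, in place of code of your own. Each camera call takes 0.05 s, during which the arm holds its last target. There are 200 camera calls.

## Working session

There is one attempt and no reset: what is moved stays moved. The work goes in short steps, Python scripts to look and compute and a tool call to move; the robot and the scene stay as the last step left them, time stands still between calls to the robot, and variables do not carry over. Pictures are saved under pics/ and viewed, at most 10 in all, crops included, and the job is handed in when it is done.

Besides the shell and the picture viewer there is one more tool, called after "Call:" as name([rows], argument=value, ...), one row to a line, values as JSON. step_arm: Moves the arm, as the interface text tells. Its arguments: {"type":"object","properties":{"rows":{"type":"array"},"grip_force":{"type":"number"}},"required":["rows"]}

```bash
mkdir -p pics; ls; python3 - <<'E'
from rig import robot
import cv2,numpy as np
s=robot.get_state();print({k:np.round(v,3) for k,v in s.items()})
for n in("top","side"):
    p,d=robot.camera(n);cv2.imwrite(f"pics/{n}0.png",p);np.save(f"pics/{n}0.npy",d)
    c=robot.camera_params(n);print(n,c)
print(robot.camera_params("wrist"))
E
```

```text
pics
{'time': np.float64(0.0), 'joints': array([-1.348,  0.478,  0.022,  1.556, -0.012,  1.109, -0.083]), 'joint_vel': array([ 0.002, -0.001,  0.   , -0.001, -0.001, -0.   ,  0.   ]), 'effort': array([ 1.0000e-03, -5.8286e+01,  1.5350e+00, -2.7262e+01, -5.4000e-02,
        1.7000e-02,  0.0000e+00]), 'position': array([219.046, 637.797, 198.311]), 'tcp_rot': array([-3.14 ,  0.   ,  2.811]), 'force': array([ 1.334, -0.51 ,  0.262]), 'moment': array([-0.016,  0.008,  0.018]), 'grip_force': np.float64(0.0), 'opening': np.float64(87.506)}
top {'camera_matrix': array([[416.55307495,   0.        , 322.32230668],
       [  0.        , 416.55307495, 204.89843346],
       [  0.        ,   0.        ,   1.        ]]), 'R': array([[-1.36472644e-02, -9.99906857e-01, -1.73955527e-04],
       [-9.94346011e-01,  1.35896889e-02, -1.05315384e-01],
       [ 1.05307939e-01, -1.26429491e-03, -9.94438857e-01]]), 't': array([  71.95908889,  467.02743039, 1030.95681628])}
side {'camera_matrix': array([[389.38356267,   0.        , 317.84881979],
       [  0.        , 389.38356267, 197.98773818],
       [  0.        ,   0.        ,   1.        ]]), 'R': array([[ 9.81399075e-01, -1.91978430e-01,  3.71001224e-04],
       [-1.14447392e-01, -5.86607633e-01, -8.01743899e-01],
       [ 1.54135167e-01,  7.86788261e-01, -5.97667619e-01]]), 't': array([-447.61626342,  141.83390375,  785.49693514])}
{'camera_matrix': array([[353.55869493,   0.        , 321.26574191],
       [  0.        , 353.55869493, 199.84839492],
       [  0.        ,   0.        ,   1.        ]]), 'mount': array([[-6.40793701e-04, -9.62948225e-01, -2.69685569e-01,
         7.33630173e+01],
       [ 9.99999789e-01, -5.87576402e-04, -2.78056824e-04,
         2.14410647e-01],
       [ 1.09293448e-04, -2.69685691e-01,  9.62948398e-01,
        -1.85304187e+02],
       [ 0.00000000e+00,  0.00000000e+00,  0.00000000e+00,
         1.00000000e+00]])}
```

View pics/top0.png

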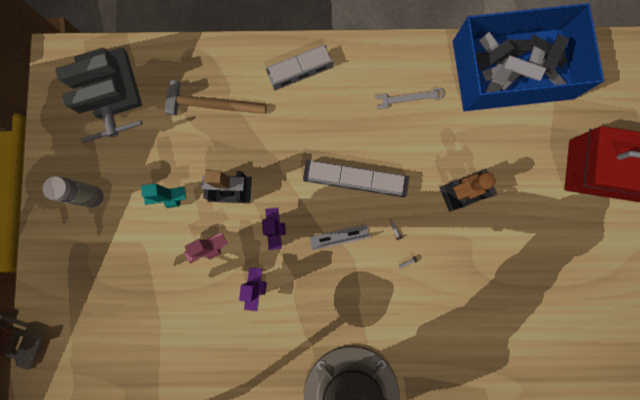

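View pics/side0.png

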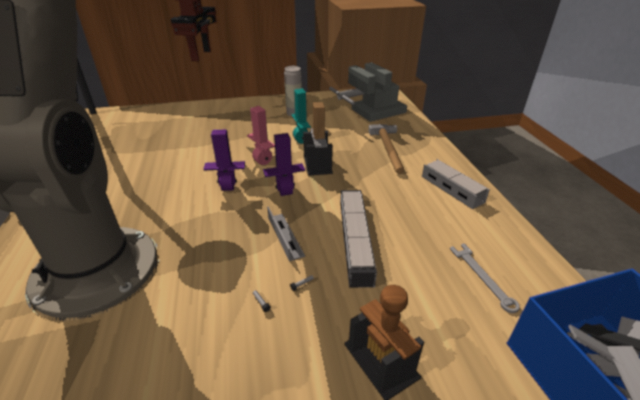

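The candidates in the top view are teal (162,195), pink (205,248), purple (273,228) and (252,290), a pale-handled tool in a dark stand (225,186), and a brown knob in a stand (470,188). The knob is the wire brush. Only the pale handle in the dark stand fits the roller. The long channel with three plates is at (355,177), and the two-plate one at (300,67) isn't part of the job. I'll confirm the roller in an enlarged crop.

```bash
cat > h.py <<'E'
from rig import robot
import cv2,numpy as np
def cloud(n,p,d):
    c=robot.camera_params(n);K=c["camera_matrix"]
    v,u=np.mgrid[:400,:640]
    P=np.stack([(u-K[0,2])/K[0,0]*d,(v-K[1,2])/K[1,1]*d,d],-1)
    return (P-c["t"])@c["R"]
E
python3 - <<'E'
from h import *
T=cv2.imread("pics/top0.png");S=cv2.imread("pics/side0.png")
a=cv2.resize(T[155:215,180:270],(720,480)[0:2],interpolation=cv2.INTER_CUBIC)[:, :]
a=cv2.resize(T[155:215,190:265],None,fx=5,fy=5,interpolation=cv2.INTER_CUBIC)
b=cv2.resize(S[85:185,275:350],None,fx=5,fy=5,interpolation=cv2.INTER_CUBIC)[:500]
a=cv2.copyMakeBorder(a,0,200,0,0,cv2.BORDER_CONSTANT)
cv2.imwrite("pics/crop.png",np.hstack([a,b]))
dt=np.load("pics/top0.npy");ds=np.load("pics/side0.npy")
Ct=cloud("top",T,dt);Cs=cloud("side",S,ds)
def rect(n,C,box,z0,z1):
    u0,v0,u1,v1=box;Q=C[v0:v1,u0:u1].reshape(-1,3);Q=Q[(Q[:,2]>z0)&(Q[:,2]<z1)]
    r=cv2.minAreaRect(Q[:,:2].astype(np.float32));print(n,len(Q),np.round(r[0],1),np.round(r[1],1),round(r[2],1),"z med",np.round(np.percentile(Q[:,2],[5,50,95]),1))
for n,C,bs in(("top",Ct,((295,150,415,200),(195,160,260,210))),("side",Cs,((335,185,380,290),(298,95,340,180)))):
    rect(n+" channel",C,bs[0],33,55)
    rect(n+" crossbar",C,bs[1],80,95); rect(n+" handle",C,bs[1],100,185); rect(n+" handtop",C,bs[1],172,188); rect(n+" base",C,bs[1],4,12)
    rect(n+" uprights",C,bs[1],15,80)
E
```

```text
top channel 2046 [536.3 -19.8] [263.6  50.9] 79.9 z med [39.3 47.3 50.7]
top crossbar 425 [515.7 304.5] [101.2  68.6] 86.1 z med [82.8 89.8 93.3]
top handle 371 [517.7 302.7] [35.9 27.4] 88.2 z med [109.4 179.5 183.3]
top handtop 218 [518. 303.] [35.3 26.8] 87.9 z med [177.7 181.4 183.9]
top base 408 [525.8 312.3] [168. 126.] 89.2 z med [ 4.2  7.7 11.1]
top uprights 296 [514.9 305. ] [87.9 68.2] 86.7 z med [18.4 48.9 73.4]
side channel 2023 [534.1 -20.2] [264.5  50.6] 80.1 z med [39.  47.  48.8]
side crossbar 279 [536.9 424.6] [349.8 111.1] 73.1 z med [81.2 88.  92.5]
side handle 565 [506.3 359.4] [ 30.4 156. ] 8.0 z med [104.3 141.4 181. ]
side handtop 96 [514.9 302.2] [27.1 35.3] 0.8 z med [172.7 180.2 182. ]
side base 149 [540.5 522.4] [552.6  93.7] 80.9 z med [ 4.8  8.3 10.9]
side uprights 917 [506.1 305.1] [284.8  90.9] 81.6 z med [19.4 55.3 77.3]
```

View pics/crop.png

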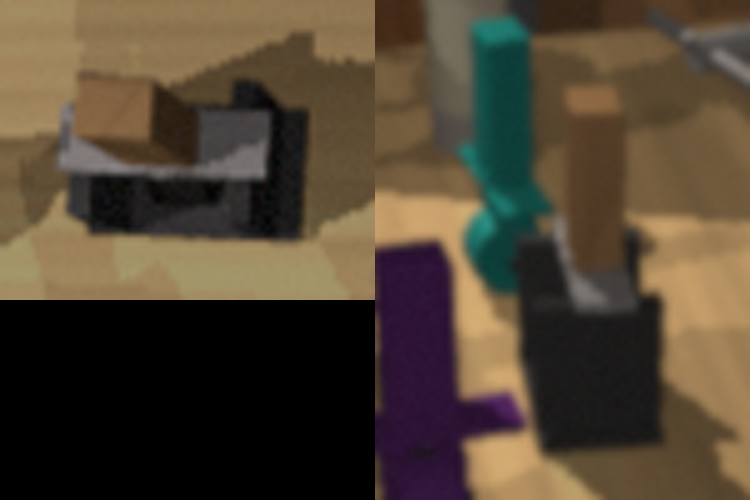

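The crop confirms it: a pale handle on a grey crossbar over two dark uprights. The roller handle is at about (516.5, 302.6) with yaw of about -3°. The channel is at (535,-20) with yaw of about -10°.

```bash
cat >> h.py <<'E'
from scipy.spatial.transform import Rotation as Ro
def plan(x,y,z,yaw,n,fr=None):
    "tool pointing down: n rows from measured pose to world TCP/yaw (deg), printed"
    s=robot.get_state();p=np.array(s["position"]) if fr is None else np.array(fr[:3],float)
    a=np.degrees(s["tcp_rot"][2]) if fr is None else fr[3]
    print("from",np.round(p,1),round(a,1),"rot",np.round(np.degrees(s["tcp_rot"]),2))
    da=(yaw-a+180)%360-180; d=(np.array([x,y,z])-p)/n/1000
    for i in range(n):
        t=np.radians(a+da*i/n);c,q=np.cos(t),np.sin(t)
        print([[0,0,round(-da/n,2)],[round(float(v),4) for v in (c*d[0]+q*d[1],q*d[0]-c*d[1],-d[2])]])
E
python3 - <<'E'
from h import *
Ct=cloud("top",0,np.load("pics/top0.npy"))
for n,(u0,v0,u1,v1) in dict(purp1=(255,200,292,250),purp2=(235,262,270,312),pink=(180,228,230,265),teal=(138,175,188,210),brush=(440,160,500,212)).items():
    Q=Ct[v0:v1,u0:u1].reshape(-1,3);Q=Q[Q[:,2]>30];print(n,Q.min(0).round(),Q.max(0).round())
plan(516.5,302.6,240,87,10)
E
```

```text
purp1 [357.  67.  30.] [ 459.  207. 1074.]
purp2 [216.  67.  30.] [ 357.  254. 1074.]
pink [330.  67.  30.] [ 401.  397. 1074.]
teal [357.  67.  30.] [ 514.  498. 1074.]
brush [ 357. -354.   30.] [ 546.   67. 1074.]
from [219.1 637.9 198.4] 161.0 rot [-1.7991e+02  1.0000e-02  1.6105e+02]
[[0, 0, np.float64(7.4)], [-0.039, -0.022, -0.0042]]
[[0, 0, np.float64(7.4)], [-0.0415, -0.0168, -0.0042]]
[[0, 0, np.float64(7.4)], [-0.0434, -0.0113, -0.0042]]
[[0, 0, np.float64(7.4)], [-0.0445, -0.0057, -0.0042]]
[[0, 0, np.float64(7.4)], [-0.0448, 0.0001, -0.0042]]
[[0, 0, np.float64(7.4)], [-0.0444, 0.0059, -0.0042]]
[[0, 0, np.float64(7.4)], [-0.0433, 0.0116, -0.0042]]
[[0, 0, np.float64(7.4)], [-0.0414, 0.0171, -0.0042]]
[[0, 0, np.float64(7.4)], [-0.0389, 0.0223, -0.0042]]
[[0, 0, np.float64(7.4)], [-0.0357, 0.0271, -0.0042]]
```

Call:
step_arm([
  [[0, 0, 7.4], [-0.039, -0.022, -0.01], 1],
  [[0, 0, 7.4], [-0.0415, -0.017, -0.01], 1],
  [[0, 0, 7.4], [-0.0435, -0.0115, -0.01], 1],
  [[0, 0, 7.4], [-0.0445, -0.0055, -0.01], 1],
  [[0, 0, 7.4], [-0.045, 0, -0.01], 1],
])

```text
time: 0.72
position: [368.7, 469.0, 249.3]
tcp_rot: [-3.141, 0.0, 2.161]
force: [0.9, 0.2, 0.4]
opening: 88.1
grip_force: 0.0
```

Call:
step_arm([
  [[0, 0, 7.4], [-0.0445, 0.006, 0], 1],
  [[0, 0, 7.4], [-0.0435, 0.0115, 0], 1],
  [[0, 0, 7.4], [-0.0415, 0.017, 0], 1],
  [[0, 0, 7.4], [-0.039, 0.0225, 0], 1],
  [[0, 0, 7.4], [-0.0355, 0.027, 0], 1],
])

```text
time: 1.35
position: [517.7, 301.4, 249.0]
tcp_rot: [-3.141, 0.0, 1.515]
force: [0.3, 1.1, -0.0]
opening: 87.7
grip_force: 0.0
```

```bash
python3 - <<'E'
from h import *
plan(516.5,302.6,240,87,1)
s=robot.get_state();p,d=robot.camera("wrist")
c=robot.camera_params("wrist");K=c["camera_matrix"];M=c["mount"];cv2.imwrite("pics/w1.png",p)
R=Ro.from_euler("xyz",s["tcp_rot"]).as_matrix()
v,u=np.mgrid[:400,:640];P=np.stack([(u-K[0,2])/K[0,0]*d,(v-K[1,2])/K[1,1]*d,d],-1)
W=(P@M[:3,:3].T+M[:3,3])@R.T+s["position"]
for z0,z1 in((172,188),(86,97),(78,86.5)):
    m=(d>0)&(W[...,2]>z0)&(W[...,2]<z1)&(abs(W[...,0]-516)<65)&(abs(W[...,1]-303)<65)
    Q=W[m]
    if len(Q)<20: print(z0,len(Q));continue
    r=cv2.minAreaRect(Q[:,:2].astype(np.float32));print(z0,len(Q),r,np.percentile(Q[:,2],[5,50,95]))
E
```

```text
from [517.7 301.4 249. ] 86.8 rot [-1.7997e+02  2.0000e-02  8.6810e+01]
[[0, 0, np.float64(-0.19)], [0.0011, -0.0013, 0.009]]
172 1761 ((518.4579467773438, 304.729248046875), (35.870601654052734, 27.931053161621094), 86.14205932617188) [177.68890964 180.53510064 181.72656158]
86 1185 ((514.05126953125, 304.28472900390625), (46.497825622558594, 100.875), 0.4834299087524414) [88.53687628 89.76055464 90.96664927]
78 855 ((515.5721435546875, 307.1658020019531), (87.20347595214844, 69.8781509399414), 86.69422149658203) [80.8150239  83.63733158 84.96367444]
```

View pics/w1.png

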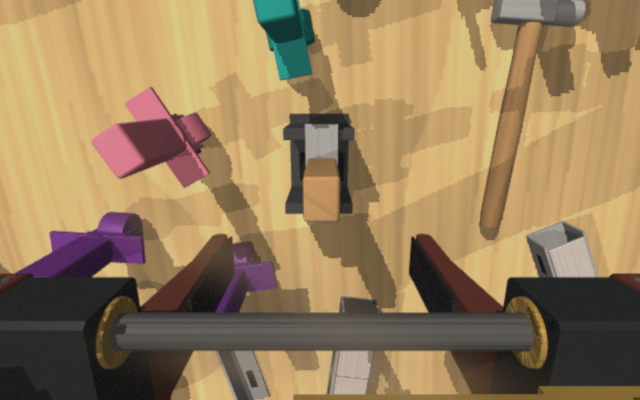

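The wrist view shows the roller handle at (322,190), with the stand directly below it and the fingers straddling it. Nothing is in the way, so I'll descend.

Call:
step_arm([
  [[0, 0, 0.3], [0.002, 0.0005, 0.03], 1],
  [[0, 0, 0], [0, 0, 0.03], 1],
  [[0, 0, 0], [0, 0, 0.03], 1],
  [[0, 0, 0], [0, 0, 0.029], 1],
  [[0, 0, 0], [0, 0, 0], 1],
])

```text
time: 2.02
position: [515.9, 303.8, 128.0]
tcp_rot: [-3.138, 0.003, 1.515]
force: [-0.3, 0.3, 0.6]
opening: 87.5
grip_force: 0.0
```

Call:
step_arm([
  [[0, 0, 0], [0, 0, 0], 0.2],
  [[0, 0, 0], [0, 0, 0], 0.2],
  [[0, 0, 0], [0, 0, 0], 0.2],
  [[0, 0, 0], [0, 0, 0], 0.2],
  [[0, 0, 0], [0, 0, 0], 0.2],
], grip_force=45)

```text
time: 2.65
position: [517.8, 304.8, 130.4]
tcp_rot: [3.141, -0.0, 1.514]
force: [-0.6, -0.0, -0.4]
opening: 41.1
grip_force: 0.0
```

Call:
step_arm([
  [[0, 0, 0], [0, 0, 0], 0.15],
  [[0, 0, 0], [0, 0, 0], 0.15],
  [[0, 0, 0], [0, 0, 0], 0.15],
  [[0, 0, 0], [0, 0, 0], 0.15],
  [[0, 0, 0], [0, 0, 0], 0.15],
])

```text
time: 3.28
position: [517.8, 304.7, 130.3]
tcp_rot: [3.142, -0.0, 1.514]
force: [-0.2, -0.2, -0.3]
opening: 27.2
grip_force: 45.0
```

```bash
python3 -c "
from h import *
s=robot.get_state();print({k:np.round(s[k],3) for k in('position','tcp_rot','opening','grip_force','force')})"
```

```text
{'position': array([517.816, 304.708, 130.269]), 'tcp_rot': array([ 3.142, -0.   ,  1.514]), 'opening': np.float64(27.203), 'grip_force': np.float64(44.998), 'force': array([-0.221, -0.163, -0.25 ])}
```

Call:
step_arm([
  [[0, 0, 0], [0, 0, -0.01], 0.15],
  [[0, 0, 0], [0, 0, -0.025], 0.15],
  [[0, 0, 0], [0, 0, -0.03], 0.15],
  [[0, 0, 0], [0, 0, -0.03], 0.15],
  [[0, 0, 0], [0, 0, -0.015], 0.15],
])

```text
time: 3.9
position: [518.2, 304.8, 242.0]
tcp_rot: [3.14, -0.001, 1.514]
force: [0.6, -0.3, -3.2]
opening: 27.8
grip_force: 45.0
```

```bash
python3 -c "
from h import *
plan(554.7,84.4,240,170,10)"
```

```text
from [518.2 304.8 242. ] 86.7 rot [ 1.7993e+02 -8.0000e-02  8.6740e+01]
[[0, 0, np.float64(-8.33)], [-0.0218, 0.0049, 0.0002]]
[[0, 0, np.float64(-8.33)], [-0.0223, 0.0017, 0.0002]]
[[0, 0, np.float64(-8.33)], [-0.0223, -0.0016, 0.0002]]
[[0, 0, np.float64(-8.33)], [-0.0218, -0.0048, 0.0002]]
[[0, 0, np.float64(-8.33)], [-0.0209, -0.0079, 0.0002]]
[[0, 0, np.float64(-8.33)], [-0.0195, -0.0108, 0.0002]]
[[0, 0, np.float64(-8.33)], [-0.0178, -0.0135, 0.0002]]
[[0, 0, np.float64(-8.33)], [-0.0156, -0.016, 0.0002]]
[[0, 0, np.float64(-8.33)], [-0.0132, -0.0181, 0.0002]]
[[0, 0, np.float64(-8.33)], [-0.0104, -0.0198, 0.0002]]
```

Call:
step_arm([
  [[0, 0, -8.3], [-0.022, 0.005, 0], 0.15],
  [[0, 0, -8.3], [-0.0225, 0.0015, 0], 0.15],
  [[0, 0, -8.3], [-0.0225, -0.0015, 0], 0.15],
  [[0, 0, -8.3], [-0.022, -0.005, 0], 0.15],
  [[0, 0, -8.3], [-0.021, -0.008, 0], 0.15],
])

```text
time: 4.53
position: [535.2, 192.5, 239.6]
tcp_rot: [-3.14, -0.0, 2.243]
force: [0.1, -0.9, -3.5]
opening: 27.8
grip_force: 45.0
```

Call:
step_arm([
  [[0, 0, -8.3], [-0.0195, -0.011, 0], 0.15],
  [[0, 0, -8.3], [-0.018, -0.0135, 0], 0.15],
  [[0, 0, -8.3], [-0.0155, -0.016, 0], 0.15],
  [[0, 0, -8.3], [-0.013, -0.018, 0], 0.15],
  [[0, 0, -8.3], [-0.0105, -0.02, 0], 0.15],
])

```text
time: 5.15
position: [552.9, 82.0, 239.6]
tcp_rot: [-3.141, -0.001, 2.967]
force: [0.4, -0.0, -3.5]
opening: 27.3
grip_force: 45.0
```

```bash
cat >> h.py <<'E'
def wcloud():
    s=robot.get_state();p,d=robot.camera("wrist")
    c=robot.camera_params("wrist");K=c["camera_matrix"];M=c["mount"]
    R=Ro.from_euler("xyz",s["tcp_rot"]).as_matrix()
    v,u=np.mgrid[:400,:640];P=np.stack([(u-K[0,2])/K[0,0]*d,(v-K[1,2])/K[1,1]*d,d],-1)
    return p,d,(P@M[:3,:3].T+M[:3,3])@R.T+s["position"]
E
python3 - <<'E'
from h import *
robot.camera("wrist")
s=robot.get_state();print(s["position"],np.degrees(s["tcp_rot"]),s["opening"],s["force"])
p,d,W=wcloud();cv2.imwrite("pics/w2.png",p)
m=(d>0)&(W[...,2]>36)&(W[...,2]<55)&(abs(W[...,0]-536)<70)&(abs(W[...,1]+20)<150)
print(m.sum(),cv2.minAreaRect(W[m][:,:2].astype(np.float32)))
T=cloud("top",0,np.load("pics/top0.npy"))
def prof(W,d):
    c=np.array([536.5,-19]);a=np.radians(80);e=np.array([np.cos(a),np.sin(a)]);q=np.array([e[1],-e[0]])
    L=(W[...,:2]-c)@e;X=(W[...,:2]-c)@q
    for l in range(-130,131,10):
        k=(d>0)&(abs(L-l)<4)&(abs(X)<17)&(W[...,2]<60)&(W[...,2]>20)
        print(l,k.sum(),np.round(np.median(W[k][:,2]),1) if k.sum() else "",end="; ")
    print()
prof(W,d);prof(T,np.load("pics/top0.npy"))
E
```

```text
[553.38587232  77.81129132 239.7595987 ] [-1.79839394e+02 -3.07382052e-02  1.70121570e+02] 27.750111433102347 [ 0.1910909  -2.97302309 -3.75509577]
8102 ((534.7276000976562, -19.255828857421875), (264.4637451171875, 50.51304244995117), 80.37650299072266)
-130 174 41.6; -120 143 45.5; -110 218 46.7; -100 223 46.7; -90 234 46.7; -80 231 46.7; -70 223 46.6; -60 230 46.6; -50 224 46.7; -40 187 46.6; -30 230 46.9; -20 228 46.8; -10 226 47.0; 0 228 47.0; 10 226 46.9; 20 228 46.9; 30 229 46.9; 40 183 46.8; 50 226 47.1; 60 231 47.0; 70 97 47.1; 80 0 ; 90 0 ; 100 0 ; 110 0 ; 120 0 ; 130 112 41.6; 
-130 37 42.4; -120 41 44.8; -110 42 47.6; -100 42 48.3; -90 42 47.3; -80 44 48.0; -70 46 47.7; -60 40 48.4; -50 45 47.8; -40 34 47.5; -30 43 47.8; -20 45 47.9; -10 45 47.9; 0 43 47.3; 10 45 48.6; 20 42 47.7; 30 44 47.7; 40 33 47.6; 50 42 48.5; 60 42 48.6; 70 44 48.4; 80 42 48.4; 90 45 48.2; 100 43 48.2; 110 42 48.1; 120 39 44.0; 130 27 43.2;
```

View pics/w2.png

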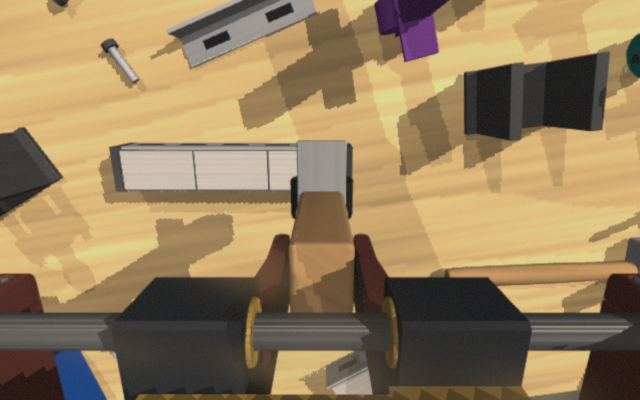

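The wrist view shows the roller upright over the near-right end of the channel, with the crossbar at (322,165) and the plates to its left at y of about 165. I'll recheck the pose, because that reading jumped.

```bash
python3 - <<'E'
from h import *
for i in range(3):
    s=robot.get_state();print(np.round(s["position"],1),np.degrees(s["tcp_rot"]).round(2),s["opening"].round(1),s["force"].round(1),s["time"]);robot.camera("top")
c=np.array([535.4,-19.2]);a=np.radians(80.1);e=np.array([np.cos(a),np.sin(a)])
for L in(118,110,0,-110,-122):print(L,(c+L*e).round(1))
q=np.array([e[1],-e[0]]);r=s["position"][:2]-c;print("along",r@e,"across",r@q)
E
```

```text
Traceback (most recent call last):
AttributeError: 'float' object has no attribute 'round'
```

```bash
python3 - <<'E'
from h import *
for i in range(3):
    s=robot.get_state();print(np.round(s["position"],1),np.degrees(s["tcp_rot"]).round(2),s["opening"],np.round(s["force"],1),s["time"]);robot.camera("top")
c=np.array([535.4,-19.2]);a=np.radians(80.1);e=np.array([np.cos(a),np.sin(a)])
q=np.array([e[1],-e[0]]);r=s["position"][:2]-c;print("along",r@e,"across",r@q)
E
```

```text
[553.3  79.4 239.8] [-1.7989e+02 -4.0000e-02  1.6958e+02] 27.628642954072337 [ 0.1 -0.6 -3.5] 5.25
[553.1  81.5 239.8] [-1.7996e+02 -6.0000e-02  1.6949e+02] 27.71482547113051 [-0.6  0.6 -4. ] 5.3
[553.   83.  239.8] [ 1.8000e+02 -6.0000e-02  1.6956e+02] 28.052085189842643 [-0.  -0.4 -3.6] 5.35
along 103.69931618531652 across -0.2103517923652697
```

Call:
step_arm([
  [[0, 0, -0.5], [0, 0.006, 0.035], 0.15],
  [[0, 0, 0], [0, 0, 0.03], 0.15],
  [[0, 0, 0], [0, 0, 0.008], 0.15],
  [[0, 0, 0], [0, 0, 0.008], 0.15],
  [[0, 0, 0], [0, 0, 0.006], 0.15],
], grip_force=58)

```text
time: 6.02
position: [555.0, 89.5, 154.3]
tcp_rot: [3.14, 0.001, 2.971]
force: [-2.8, -0.5, 5.5]
opening: 27.5
grip_force: 58.0
```

Call:
step_arm([
  [[0, 0, 0], [0, 0, 0.002], 0.15],
  [[0, 0, 0], [0, 0, 0], 0.15],
  [[0, 0, 0], [0, 0, 0], 0.15],
  [[0, 0, 0], [0, 0, 0], 0.15],
  [[0, 0, 0], [0, 0, 0], 0.15],
])

```text
time: 6.65
position: [555.2, 89.4, 153.0]
tcp_rot: [3.14, 0.001, 2.971]
force: [-3.9, 0.4, 7.1]
opening: 27.5
grip_force: 58.0
```

Call:
step_arm([
  [[0, 0, 0], [0, 0, 0.004], 0.15],
  [[0, 0, 0], [0, 0.005, 0], 0.15],
  [[0, 0, 0], [0, 0.003, 0], 0.15],
  [[0, 0, 0], [0, -0.006, 0], 0.15],
  [[0, 0, 0], [0, -0.01, 0], 0.15],
])

```text
time: 7.28
position: [554.2, 82.4, 149.7]
tcp_rot: [3.139, 0.002, 2.972]
force: [-5.0, 0.8, 12.4]
opening: 27.7
grip_force: 58.0
```

```bash
cat >> h.py <<'E'
def where():
    s=robot.get_state();c=np.array([535.4,-19.2]);a=np.radians(80.1);e=np.array([np.cos(a),np.sin(a)])
    q=np.array([e[1],-e[0]]);r=s["position"][:2]-c
    print("along",r@e,"across",r@q,"z",s["position"][2],np.degrees(s["tcp_rot"]).round(2),np.round(s["force"],1),np.round(s["moment"],2),s["time"])
E
python3 -c "
from h import *
where()"
```

```text
along 103.31129576391919 across 1.0982486875687822 z 149.74461376551002 [1.7983e+02 1.2000e-01 1.7029e+02] [-5.   0.8 12.4] [ 0.45  1.6  -0.01] 7.275
```

Call:
step_arm([
  [[0, 0, 0], [0.001, -0.011, 0], 0.15],
  [[0, 0, 0], [0, -0.011, 0], 0.15],
  [[0, 0, 0], [0, -0.011, 0], 0.15],
  [[0, 0, 0], [0, -0.011, 0], 0.15],
  [[0, 0, 0], [0, -0.011, 0], 0.15],
])

```text
time: 7.9
position: [544.9, 28.4, 150.0]
tcp_rot: [3.137, 0.004, 2.971]
force: [-2.3, 4.4, 11.3]
opening: 27.7
grip_force: 58.0
```

Call:
step_arm([
  [[0, 0, 0], [0, -0.011, 0], 0.15],
  [[0, 0, 0], [0, -0.011, 0], 0.15],
  [[0, 0, 0], [0, -0.011, 0], 0.15],
  [[0, 0, 0], [0, -0.011, 0], 0.15],
  [[0, 0, 0], [0, -0.011, 0], 0.15],
])

```text
time: 8.52
position: [535.4, -27.3, 149.9]
tcp_rot: [3.14, 0.004, 2.971]
force: [-2.9, 0.9, 12.8]
opening: 27.7
grip_force: 58.0
```

```bash
python3 -c "
from h import *
where()"
```

```text
along -7.995962573384907 across 1.3915481735435828 z 149.87868444542417 [179.89   0.23 170.23] [-2.9  0.9 12.8] [0.39 1.14 0.01] 8.525
```

Call:
step_arm([
  [[0, 0, 0], [0.001, -0.0115, 0], 0.15],
  [[0, 0, 0], [0, -0.0115, 0], 0.15],
  [[0, 0, 0], [0, -0.0115, 0], 0.15],
  [[0, 0, 0], [0, -0.0115, 0], 0.15],
  [[0, 0, 0], [0, -0.0115, 0], 0.15],
])

```text
time: 9.15
position: [525.4, -84.3, 150.1]
tcp_rot: [3.14, 0.006, 2.971]
force: [-2.0, 1.9, 11.6]
opening: 27.9
grip_force: 58.0
```

Call:
step_arm([
  [[0, 0, 0], [0, -0.0115, 0], 0.15],
  [[0, 0, 0], [0, -0.0115, 0], 0.15],
  [[0, 0, 0], [0, -0.0115, 0], 0.15],
  [[0, 0, 0], [0, -0.0115, 0], 0.15],
  [[0, 0, 0], [0, -0.01, 0], 0.15],
])

```text
time: 9.78
position: [515.8, -139.9, 150.1]
tcp_rot: [3.141, 0.006, 2.971]
force: [-1.9, 1.1, 11.8]
opening: 27.5
grip_force: 58.0
```

```bash
python3 -c "
from h import *
where()"
```

```text
along -122.2389517849162 across 1.457897261725368 z 150.09190084590625 [179.95   0.33 170.21] [-1.9  1.1 11.8] [0.36 0.7  0.07] 9.775
```

Call:
step_arm([
  [[0, 0, 0], [0, 0, -0.012], 0.15],
  [[0, 0, 0], [0, 0, -0.02], 0.15],
  [[0, 0, 0], [0, 0, -0.03], 0.15],
  [[0, 0, 0], [0, 0, -0.03], 0.15],
  [[0, 0, 0], [0, 0, 0], 0.15],
])

```text
time: 10.4
position: [515.1, -139.4, 241.4]
tcp_rot: [3.141, 0.006, 2.971]
force: [1.6, 0.2, -3.8]
opening: 27.4
grip_force: 58.0
```

```bash
cat >> h.py <<'E'
def prof(W,d):
    c=np.array([535.4,-19.2]);a=np.radians(80.1);e=np.array([np.cos(a),np.sin(a)]);q=np.array([e[1],-e[0]])
    L=(W[...,:2]-c)@e;X=(W[...,:2]-c)@q
    for l in range(-130,131,10):
        k=(d>0)&(abs(L-l)<4)&(abs(X)<17)&(W[...,2]<60)&(W[...,2]>20)
        print(l,k.sum(),np.round(np.median(W[k][:,2]),1) if k.sum() else "",end="; ")
    print()
E
python3 - <<'E'
from h import *
[robot.camera("side") for i in range(5)]
p,d=robot.camera("side");prof(cloud("side",p,d),d)
prof(cloud("side",0,np.load("pics/side0.npy")),np.load("pics/side0.npy"))
p,d,W=wcloud();prof(W,d);cv2.imwrite("pics/w3.png",p)
where()
plan(517.8,304.7,240,86.75,15)
E
```

```text
-130 194 34.4; -120 55 42.5; -110 57 42.1; -100 51 42.3; -90 51 42.2; -80 50 42.1; -70 48 42.5; -60 44 42.0; -50 47 42.4; -40 28 41.9; -30 17 42.2; -20 13 41.9; -10 10 42.2; 0 4 42.0; 10 7 42.4; 20 14 42.6; 30 12 42.9; 40 14 42.4; 50 9 41.6; 60 0 ; 70 0 ; 80 0 ; 90 0 ; 100 3 43.6; 110 28 41.9; 120 26 42.1; 130 16 41.5; 
-130 186 34.3; -120 73 43.9; -110 59 46.9; -100 51 47.3; -90 54 47.3; -80 49 47.2; -70 51 47.4; -60 45 47.2; -50 48 47.2; -40 42 47.1; -30 43 47.4; -20 43 47.6; -10 45 47.6; 0 38 47.6; 10 37 47.9; 20 35 47.6; 30 38 47.5; 40 37 47.1; 50 35 47.4; 60 28 47.7; 70 27 47.9; 80 29 47.8; 90 32 47.4; 100 32 47.9; 110 27 47.4; 120 11 47.2; 130 14 42.4; 
-130 0 ; -120 0 ; -110 0 ; -100 0 ; -90 151 41.8; -80 222 41.6; -70 219 41.6; -60 216 41.7; -50 223 41.7; -40 179 41.4; -30 215 41.7; -20 217 41.6; -10 221 41.6; 0 218 41.7; 10 220 41.6; 20 224 41.6; 30 218 41.7; 40 189 41.4; 50 223 41.6; 60 216 41.8; 70 216 41.8; 80 213 41.8; 90 224 41.7; 100 219 41.8; 110 223 41.6; 120 221 41.4; 130 170 41.5; 
along -121.76969649996956 across -1.769554830447598 z 238.11756454804973 [-1.7999e+0
[... 250 characters left out ...]
1]]
[[0, 0, np.float64(5.57)], [0.0102, 0.0277, -0.0001]]
[[0, 0, np.float64(5.57)], [0.0129, 0.0266, -0.0001]]
[[0, 0, np.float64(5.57)], [0.0154, 0.0253, -0.0001]]
[[0, 0, np.float64(5.57)], [0.0178, 0.0236, -0.0001]]
[[0, 0, np.float64(5.57)], [0.02, 0.0218, -0.0001]]
[[0, 0, np.float64(5.57)], [0.022, 0.0198, -0.0001]]
[[0, 0, np.float64(5.57)], [0.0238, 0.0175, -0.0001]]
[[0, 0, np.float64(5.57)], [0.0254, 0.0151, -0.0001]]
[[0, 0, np.float64(5.57)], [0.0267, 0.0126, -0.0001]]
[[0, 0, np.float64(5.57)], [0.0278, 0.01, -0.0001]]
[[0, 0, np.float64(5.57)], [0.0287, 0.0072, -0.0001]]
[[0, 0, np.float64(5.57)], [0.0292, 0.0044, -0.0001]]
[[0, 0, np.float64(5.57)], [0.0295, 0.0015, -0.0001]]
```

View pics/w3.png

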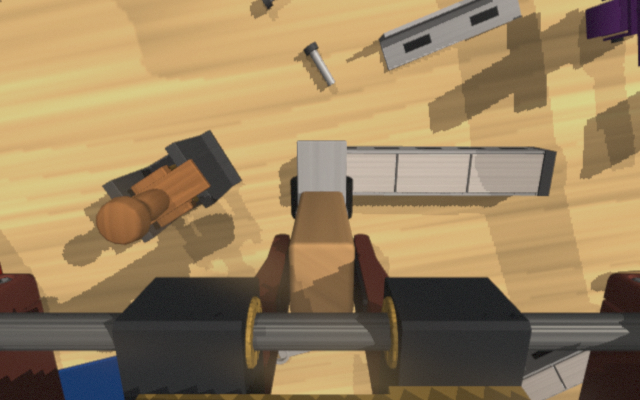

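All three plates are flush: the tops read about 41.7 all along, level with the end blocks. The roller sits in the jaws as before, with the crossbar at (322,165), so it didn't slip. Now I'll return it.

Call:
step_arm([
  [[0, 0, 5.6], [0.0045, 0.029, 0], 0.15],
  [[0, 0, 5.6], [0.0075, 0.0285, 0], 0.15],
  [[0, 0, 5.6], [0.01, 0.0275, 0], 0.15],
  [[0, 0, 5.6], [0.013, 0.0265, 0], 0.15],
  [[0, 0, 5.6], [0.0155, 0.0255, 0], 0.15],
])

```text
time: 11.38
position: [515.0, 9.3, 238.7]
tcp_rot: [-3.141, -0.0, 2.479]
force: [0.4, 0.1, -2.7]
opening: 27.7
grip_force: 58.0
```

Call:
step_arm([
  [[0, 0, 5.6], [0.018, 0.0235, 0], 0.15],
  [[0, 0, 5.6], [0.02, 0.022, 0], 0.15],
  [[0, 0, 5.6], [0.022, 0.02, 0], 0.15],
  [[0, 0, 5.6], [0.024, 0.0175, 0], 0.15],
  [[0, 0, 5.6], [0.0255, 0.015, 0], 0.15],
])

```text
time: 12.0
position: [517.0, 157.6, 238.6]
tcp_rot: [-3.141, 0.0, 1.991]
force: [-0.4, -0.1, -3.9]
opening: 27.5
grip_force: 58.0
```

Call:
step_arm([
  [[0, 0, 5.6], [0.0265, 0.0125, 0], 0.15],
  [[0, 0, 5.6], [0.028, 0.01, 0], 0.15],
  [[0, 0, 5.6], [0.0285, 0.007, 0], 0.15],
  [[0, 0, 5.6], [0.029, 0.0045, 0], 0.15],
  [[0, 0, 5.0], [0.0295, 0.0015, 0], 0.15],
])

```text
time: 12.62
position: [519.7, 304.8, 238.4]
tcp_rot: [-3.141, 0.001, 1.513]
force: [0.6, -0.8, -2.8]
opening: 27.8
grip_force: 58.0
```

```bash
python3 - <<'E'
from h import *
P=[]
for i in range(8):
    robot.camera("side");s=robot.get_state();P.append(np.r_[s["position"],np.degrees(s["tcp_rot"])%360])
print(np.round(P[-3:],2));m=np.mean(P[-4:],0)
plan(517.8,304.7,130.3,86.75,5,(*m[:3],m[5]))
p,d,W=wcloud();cv2.imwrite("pics/w4.png",p)
for z0,z1 in((70,88),):
    k=(d>0)&(W[...,2]>z0)&(W[...,2]<z1)&(abs(W[...,0]-516)<60)&(abs(W[...,1]-303)<60)
    print(k.sum(),cv2.minAreaRect(W[k][:,:2].astype(np.float32)))
E
```

```text
[[5.2012e+02 3.0260e+02 2.3882e+02 1.8002e+02 7.0000e-02 8.6810e+01]
 [5.2027e+02 3.0253e+02 2.3903e+02 1.8001e+02 5.0000e-02 8.6770e+01]
 [5.2026e+02 3.0265e+02 2.3918e+02 1.8001e+02 3.0000e-02 8.6770e+01]]
from [520.1 302.7 238.9] 86.8 rot [-1.7999e+02  3.0000e-02  8.6770e+01]
[[0, 0, np.float64(0.01)], [0.0004, -0.0005, 0.0217]]
[[0, 0, np.float64(0.01)], [0.0004, -0.0005, 0.0217]]
[[0, 0, np.float64(0.01)], [0.0004, -0.0005, 0.0217]]
[[0, 0, np.float64(0.01)], [0.0004, -0.0005, 0.0217]]
[[0, 0, np.float64(0.01)], [0.0004, -0.0005, 0.0217]]
984 ((515.5299682617188, 306.8168640136719), (87.98328399658203, 69.70594787597656), 87.01609802246094)
```

View pics/w4.png

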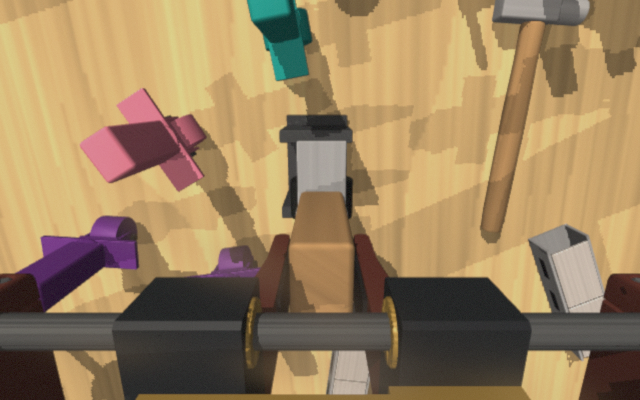

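The wrist view shows the roller over its stand, with the crossbar at (322,165) between the stand's edges at x of about 285 to 350. It needs a nudge of about 2 mm, then I'll lower it.

Call:
step_arm([
  [[0, 0, 0], [0.002, -0.0025, 0.01], 0.15],
  [[0, 0, 0], [0, 0, 0.03], 0.15],
  [[0, 0, 0], [0, 0, 0.035], 0.15],
  [[0, 0, 0], [0, 0, 0.025], 0.15],
  [[0, 0, 0], [0, 0, 0.004], 0.15],
])

```text
time: 13.7
position: [516.0, 305.2, 133.1]
tcp_rot: [-3.138, 0.003, 1.516]
force: [-0.4, 0.2, -2.9]
opening: 27.4
grip_force: 58.0
```

Call:
step_arm([
  [[0, 0, 0], [0, 0, 0.002], 0.15],
  [[0, 0, 0], [0, 0, 0.002], 0.15],
  [[0, 0, 0], [0, 0, 0], 0.15],
  [[0, 0, 0], [0, 0, 0], 0.15],
  [[0, 0, 0], [0, 0, 0], 0.15],
])

```text
time: 14.32
position: [517.7, 306.2, 131.6]
tcp_rot: [3.141, -0.0, 1.516]
force: [0.9, 0.5, -3.5]
opening: 27.3
grip_force: 58.0
```

Call:
step_arm([
  [[0, 0, 0], [-0.001, 0, 0.001], 0.15],
  [[0, 0, 0], [0, 0, 0.001], 0.15],
  [[0, 0, 0], [0, 0, 0], 0.15],
  [[0, 0, 0], [0, 0, 0], 0.15],
  [[0, 0, 0], [0, 0, 0], 0.15],
])

```text
time: 14.95
position: [517.7, 305.2, 130.2]
tcp_rot: [3.141, -0.001, 1.516]
force: [-2.5, -0.7, 5.1]
opening: 27.8
grip_force: 58.0
```

Seated, with a light contact force. Now I'll release.

Call:
step_arm([
  [[0, 0, 0], [0, 0, -0.0005], 0.4],
  [[0, 0, 0], [0, 0, 0], 0.7],
  [[0, 0, 0], [0, 0, 0], 1],
  [[0, 0, 0], [0, 0, 0], 1],
  [[0, 0, 0], [0, 0, 0], 1],
])

```text
time: 15.58
position: [517.6, 305.1, 129.7]
tcp_rot: [-3.142, 0.0, 1.516]
force: [0.8, 0.6, -0.5]
opening: 72.2
grip_force: 0.0
```

Call:
step_arm([
  [[0, 0, 0], [0, 0, 0], 1],
  [[0, 0, 0], [0, 0, 0], 1],
  [[0, 0, 0], [0, 0, -0.005], 1],
  [[0, 0, 0], [0, 0, -0.02], 1],
  [[0, 0, 0], [0, 0, -0.03], 1],
])

```text
time: 16.2
position: [517.0, 304.8, 184.9]
tcp_rot: [-3.14, 0.001, 1.516]
force: [-0.2, -0.0, 0.4]
opening: 87.8
grip_force: 0.0
```

Call:
step_arm([
  [[0, 0, 0], [0, 0, -0.03], 1],
  [[0, 0, 0], [0, 0, -0.04], 1],
  [[0, 0, 0], [0, 0, 0], 1],
  [[0, 0, 0], [0, 0, 0], 1],
  [[0, 0, 0], [0, 0, 0], 1],
])

```text
time: 16.82
position: [516.8, 304.8, 253.4]
tcp_rot: [-3.14, 0.002, 1.516]
force: [-0.2, 0.0, -0.2]
opening: 87.8
grip_force: 0.0
```

```bash
python3 - <<'E'
from h import *
[robot.camera("side") for i in range(4)]
p,d,W=wcloud();cv2.imwrite("pics/w5.png",p)
for z0,z1 in((172,188),(86,97),(78,86.5)):
    m=(d>0)&(W[...,2]>z0)&(W[...,2]<z1)&(abs(W[...,0]-516)<65)&(abs(W[...,1]-303)<65);Q=W[m]
    print(z0,len(Q),len(Q) and cv2.minAreaRect(Q[:,:2].astype(np.float32)),np.median(Q[:,2]))
p,d=robot.camera("side");prof(cloud("side",p,d),d);cv2.imwrite("pics/side5.png",p)
E
```

```text
172 1674 ((518.0530395507812, 305.5291442871094), (35.30506896972656, 28.00552749633789), 87.39259338378906) 180.54269912650065
86 1198 ((514.1137084960938, 305.1427307128906), (100.5598373413086, 42.251277923583984), 88.64591217041016) 89.67476443664344
78 829 ((515.8189086914062, 309.026123046875), (91.79374694824219, 69.10606384277344), 86.8271255493164) 83.5956370322325
-130 190 34.5; -120 55 42.1; -110 58 42.0; -100 50 42.2; -90 54 42.3; -80 49 42.2; -70 45 42.4; -60 46 42.1; -50 46 42.3; -40 48 41.9; -30 40 41.9; -20 39 41.9; -10 40 42.4; 0 43 42.6; 10 42 42.4; 20 37 42.2; 30 33 41.8; 40 35 42.2; 50 32 42.3; 60 28 42.2; 70 31 42.2; 80 33 42.3; 90 35 41.8; 100 31 42.0; 110 27 42.0; 120 25 42.0; 130 19 42.1;
```

View pics/w5.png

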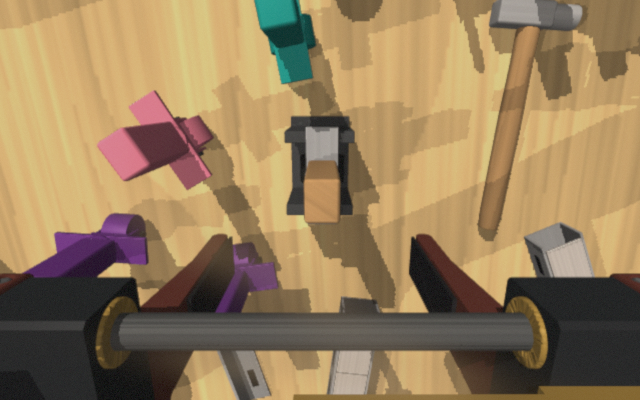

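The roller stands upright in its stand at (322,190), matching the starting view. The plates are flush and the gripper is clear.

```bash
python3 -c "
from rig import robot
print(robot.finish_job())"
```

```text
the job is handed in; nothing more can be done
None
```

All three plates are pressed home (tops about 42 mm, level with the end blocks), the roller is back upright in its own stand and released, the wire brush was not touched, and the job was handed in at about 17 s.

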